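# Snap the tan luggage tag shut with the bench pliers

### The job

Two snap pliers stand on the dressing-room counter, each with a luggage tag and its unclosed press stud between the jaws. Press down the red handle of the pliers that hold the tan (orange-brown) tag until its snap clicks fully home, then let the handle spring back up and move clear. Leave the pliers with the navy-blue tag alone.

Things in the scene. Friction and masses are not known exactly. Their poses are not given: they have to be found in the camera images.
- tan_grip (a point): Where to press the pliers with the tan tag: top face of the red sleeve (95 long, 26 wide, 20 thick), 25 mm from its free end. At rest: x level along the pliers to the hinge, z up, point 172 mm above the counter, sleeve sloping 0.30 rad up to its free end; hinge axis 179 mm ahead along x, 65 mm lower. Fully closed: point 117 mm above the counter, horizontally 11 mm farther from the hinge.
- tan_handle (a joint): Its handle's hinge, rad: 0 open (sprung up), 0.21 jaws meet the snap, about 0.24 it clicks, 0.30 closed, stop at 0.31. Nutcracker style: hinge at the end, dies 70 mm from it, lower arm bolted in a fixed grey stand (260 x 90 mm). Pressed down at tan_grip it takes 2 to 4 N, about 9 N to push the snap past its click, then a solid stop; 25 N does no harm. Let go, it springs up.
- tan_snap (a joint): How far the brass cap (20 mm wide) of the tan tag's snap has gone down on its stud, m: 0 unclosed, 0.006 fully home. Past 0.003 it clicks home by itself and stays; let go before that, it springs up again. The tag, 54 x 95 mm and 84 mm above the counter, sticks out 80 mm to the handle's +y side (left, seen from the grip).
- navy_handle (a joint): Hinge of the red handle of the other pliers, alike but holding the navy-blue tag, rad: 0 is open (up); to be left alone. They stand at least 300 mm to the left or to the right of the first.

How it is judged:
By the outcome, as a careful person would: the job done as asked, in the order asked, and still so for the second after the job is handed in, with the robot touching nothing.
It also fails if it takes over 29 s, if anything falls off the work surface, if the arm or the gripper's body presses on something with over 40 N, if the wrist force passes 120 N, or if a joint passes its speed limit or range.

### The arm

A 6-joint arm with a two-finger parallel gripper is mounted at the origin on the work surface. World frame = base frame: x ahead of the robot, y to its left, z up, the work surface at z = 0. Lengths are in mm, angles in rad, forces in N, time in s.
With the tool pointing down it reaches from about 325 to 850 mm from the base axis. Payload 4.4 kg.
Tool frame: the origin (TCP) lies midway between the tips of the shut fingers; the grasp point (between the pads) lies 19 mm behind it; z points along the fingers, y is the direction in which the jaws open and shut (so a half turn about z gives the same grasp; the last joint's range is limited). The gripper opens to 94 mm and grips with 3 to 60 N. Pads are 16 mm wide; open, the fingers measure 119 mm over their backs; the gripper's body (75 mm by 177 mm) begins 78 mm behind the grasp point.
Start: joints at [-1.31, 0.207, 1.542, -0, 1.393, -0.15], TCP at [229.61, -527.168, 205.447] pointing down, gripper open.
Joint ranges: [-2.73, 2.73], [-0.86, 2.22], [0.23, 2.46], [-1.11, 4.25], [0.08, 2.63], [-2.82, 2.82]. Speed limits (rad/s): [2.79, 2.79, 3.14, 3.14, 3.14, 3.14].

### API

Orientations are given as a unit quaternion [w, x, y, z].
In Python, from cell import sense, get_image, job_done, boxes_of, outline_of, tip_of gives the robot as it stands.
- The arm moves only by the shell command python3 -m handwheel 'ROWS' [FORCE]. ROWS is JSON, a list of rows, each a list of 5 numbers: the shift along the tool's x, y, z in mm, then the turn about the tool's z in degrees, then the opening, from 0 (shut) to 1 (fully open). In form: [[tx, ty, tz, twist, claw], ...]. A call has 1 to 10 rows; each row is the pose to reach, as a shift and turn from the pose commanded when the call began, along the tool's axes at that moment; what a row does not reach only later rows make up. A row lasts 1/12 s, in which the tool goes at most 41.7 mm and 7.16 degrees, less where a joint would pass 70% of its speed; a pose out of reach is approached as far as the arm can. A call with a gripper value outside its range is refused whole. The fingers move at their own pace and stop on an object; FORCE is the grip in N (left out, the last holds). Time passes only in rows, so rows that repeat a pose let the fingers close. It gives the time, the measured TCP pose, the force and the opening at its end, in the units of the state.
- sense(): the state, without advancing time (a new reading comes with each control period).
- get_image(name): name is "side" or "top" or "wrist"; returns a dict with "image" (480x640x3 uint8, blue, green, red), "K" (3x3 intrinsics, pixels), "position" and "attitude" of the camera in the world. Camera axes: x right, y down, z forward; pixel columns grow to the right and rows downward; lengths in mm; the calibration is good to about 2 mm. A picture is of the moment at which its call begins. There is no depth.
- job_done(): hands the job in, once; it reports no verdict.
Trained networks look in a picture, given as the dict that the camera call returned (one of the last four; its "shot" number tells which), for a name from the list of things; names that differ only in an ending like _2 or _b are one class to them, and where a whole thing is asked for, a point or a joint stands for the part that bears it (a point fixed in the world has none). Each returns a list of dicts, best first, with "confidence" (0 to 1); they miss things now and then, are a little off and sometimes report something else, mostly with a low value. They report only what shows in the picture. A call takes as long as a camera call.
- boxes_of(thing, picture): "xyz" ([x, y, z] in mm, in world coordinates, good to about 4 mm: the middle of the surface that is visible of it).
- outline_of(thing, picture): "pixels" (480x640 bool, what is visible of it).
- tip_of(thing, picture): "xyz" ([x, y, z] in mm, in world coordinates, good to about 4 mm: a listed point, or the origin of a listed thing).
The state is a dict: "clock": time; "joint_positions": joint angles; "joint_velocities": joint speeds; "effort": joint torques, N m; "position": TCP position; "ee_rot": TCP orientation; "wrist_force": force on the tool from outside, world axes, zero at the start; "moment": the same for the moment, N m; "finger_gap": opening from 0.0 (shut) to 1.0 (fully open).
Only numpy, scipy, OpenCV 4.12 (cv2) and the standard library are available. Lean on these libraries where they do the work, as an engineer would, in place of code of your own. Each camera call takes 0.05 s, during which the arm holds its last target. There are 200 camera calls.

## Working session

There is one attempt and no reset: what is moved stays moved. The work goes in short steps, Python scripts to look and compute and a shell command to move; the robot and the scene stay as the last step left them, time stands still between calls to the robot, and variables do not carry over. Pictures are saved under pics/ and viewed, about 8 in all and at most 12, crops included, and the job is handed in when it is done.

```bash
mkdir -p pics; python3 - <<'E'
from cell import *
import cv2,numpy as np
s=sense();print(s["position"],s["ee_rot"],s["clock"],s["wrist_force"],s["finger_gap"])
ims=[]
for n in("top","side"):
    p=get_image(n);ims.append(p["image"])
    for t in("tan_grip","navy_handle","tan_snap"):
        for f in (tip_of,boxes_of):
            try:print(n,t,f.__name__,[(np.round(d["xyz"]),round(d["confidence"],2)) for d in f(t,p)])
            except Exception as e:print(n,t,f.__name__,e)
    print(p["position"])
cv2.imwrite("pics/a.png",cv2.resize(np.vstack(ims),None,fx=.62,fy=.62,interpolation=cv2.INTER_AREA))
E
```

```text
[ 229.40065261 -526.39010449  204.32071547] [-1.09337396e-03  9.78972330e-01  2.03990134e-01 -7.85418408e-05] 0.0 [ 0.70082143  0.31380104 -0.8240304 ] 0.998134672373648
top tan_grip call [(array([561., 287., 173.]), 0.9)]
top tan_grip call [(array([613., 274., 152.]), 0.97)]
top navy_handle call it knows: tan_grip
top navy_handle call [(array([ 617., -175.,  153.]), 0.83)]
top tan_snap call it knows: tan_grip
top tan_snap call []
[ 431.60523746  -19.51747835 1048.65589923]
side tan_grip call [(array([560., 289., 171.]), 0.7)]
side tan_grip call [(array([606., 283., 155.]), 0.74)]
side navy_handle call it knows: tan_grip
side navy_handle call [(array([ 615., -166.,  154.]), 0.59)]
side tan_snap call it knows: tan_grip
side tan_snap call [(array([667., 276., 101.]), 0.38)]
[217.5445956  645.94635772 774.54174766]
```

View pics/a.png

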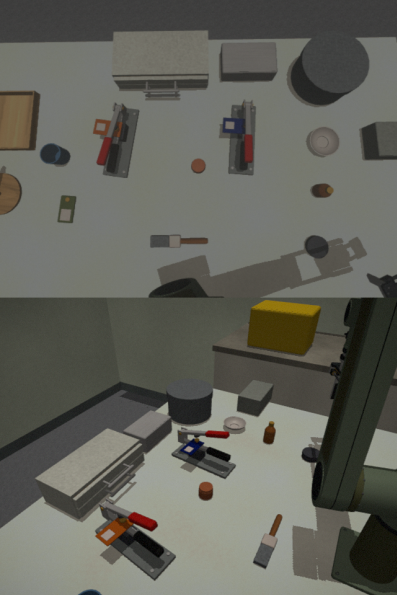

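The tan tag's pliers are on the left in the top view, with the grip at about (561, 288, 172). The navy pair is on the right. I'll lift, shut the fingers and travel over.

```bash
python3 -m handwheel '[[28,-28,-12,0,0],[56,-56,-24,0,0],[84,-84,-36,0,0],[112,-112,-48,0,0],[140,-138,-60,0,0],[168,-166,-60,0,0],[197,-194,-60,0,0],[226,-222,-60,0,0],[255,-249,-60,0,0],[283,-276,-60,0,0]]'
python3 -m handwheel '[[28,-27,0,0,0],[57,-55,0,0,0],[86,-83,0,0,0],[114,-111,0,0,0],[143,-139,0,0,0],[172,-167,0,0,0],[200,-195,0,0,0],[229,-223,0,0,0],[258,-251,0,0,0],[286,-279,0,0,0]]'
python3 -m handwheel '[[28,-27,0,0,0],[50,-50,0,0,0],[60,-59,0,0,0],[60,-59,0,0,0],[60,-59,0,0,0]]'
python3 - <<'E'
from cell import *
import cv2,numpy as np
s=sense();print(s["position"],s["ee_rot"],s["clock"],s["wrist_force"])
ims=[]
for n in("top","side","wrist"):
    p=get_image(n)
    print(n,[(np.round(d["xyz"]),round(d["confidence"],2)) for d in tip_of("tan_grip",p)])
    u=np.array(p["image"]); 
    ims.append(u)
cv2.imwrite("pics/b.png",np.hstack([cv2.resize(ims[1],(400,300)),cv2.resize(ims[2],(400,300))]))
E
```

```text
clock: 1.33
position: [379.3, -159.3, 265.9]
ee_rot: [0.0, 0.979, 0.204, 0.001]
wrist_force: [0.4, 0.1, -0.2]
finger_gap: 0.327
clock: 2.17
position: [530.1, 211.1, 265.6]
ee_rot: [0.0, 0.979, 0.204, 0.0]
wrist_force: [0.3, 0.0, -0.1]
finger_gap: 0.009
clock: 2.58
position: [560.8, 287.3, 264.9]
ee_rot: [0.0, 0.979, 0.205, -0.001]
wrist_force: [-0.0, -0.4, 0.3]
finger_gap: 0.003
[560.82355271 287.26222543 264.91334794] [ 3.11076007e-04  9.78841472e-01  2.04619103e-01 -5.47072407e-04] 2.5833 [-0.03888194 -0.38779627  0.31873433]
top [(array([561., 285., 174.]), 0.75)]
side []
wrist [(array([562., 288., 168.]), 0.81)]
```

View pics/b.png

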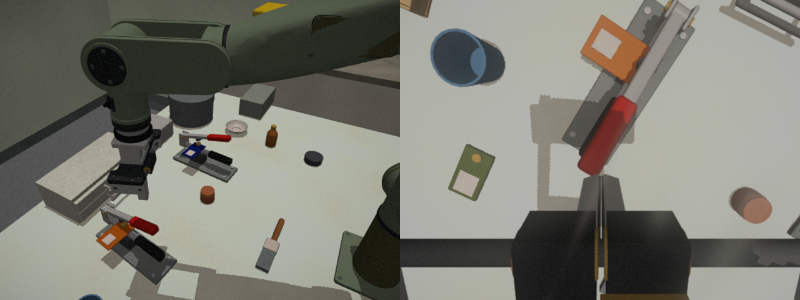

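Both the detections and the wrist view put the fingers over the red sleeve. Tan tag confirmed, so I'll descend to contact.

```bash
python3 -m handwheel '[[0,0,35,0,0],[0,0,65,0,0],[0,0,85,0,0],[0,0,95,0,0],[0,0,102,0,0],[0,0,102,0,0]]'
python3 -m handwheel '[[-1,-1,7,0,0],[-2,-2,14,0,0],[-3,-3,20,0,0],[-4,-3,26,0,0],[-5,-4,32,0,0],[-5,-4,32,0,0]]'
```

```text
clock: 3.38
position: [560.8, 286.3, 163.0]
ee_rot: [0.0, 0.979, 0.204, -0.001]
wrist_force: [-1.0, -1.7, 2.4]
finger_gap: 0.006
clock: 3.88
position: [556.3, 288.6, 131.7]
ee_rot: [0.0, 0.979, 0.204, 0.002]
wrist_force: [1.8, -1.6, 5.1]
finger_gap: 0.004
```

```bash
python3 -m handwheel '[[-1,-1,4,0,0],[-2,-1,8,0,0],[-2,-2,11,0,0],[-3,-2,13,0,0],[-3,-2,13,0,0]]'
python3 -m handwheel '[[0,0,2,0,0],[0,0,2,0,0],[0,0,2,0,0]]'
```

```text
clock: 4.3
position: [551.7, 289.7, 118.2]
ee_rot: [-0.0, 0.979, 0.204, 0.001]
wrist_force: [1.7, 0.2, 3.0]
finger_gap: 0.001
clock: 4.55
position: [551.7, 289.7, 117.1]
ee_rot: [-0.0, 0.979, 0.204, 0.0]
wrist_force: [1.6, 0.4, 4.9]
finger_gap: 0.01
```

```bash
python3 -m handwheel '[[0,0,1,0,0],[0,0,2,0,0],[0,0,2,0,0]]'
python3 -m handwheel '[[0,0,1,0,0],[0,0,2,0,0],[0,0,2,0,0]]'
```

```text
clock: 4.8
position: [551.7, 289.8, 116.7]
ee_rot: [-0.0, 0.979, 0.204, 0.001]
wrist_force: [-2.0, -0.6, 11.5]
finger_gap: 0.005
clock: 5.05
position: [551.7, 289.8, 116.3]
ee_rot: [-0.0, 0.979, 0.204, 0.001]
wrist_force: [-4.7, -2.3, 17.7]
finger_gap: 0.008
```

The handle is on the solid stop at 17.7 N with z at 116 mm. I'll rise, back off to the side and check.

```bash
python3 -m handwheel '[[1,1,-12,0,0],[3,2,-24,0,0],[5,4,-36,0,0],[7,6,-48,0,0],[8,6,-60,0,0],[8,6,-80,0,0],[8,6,-110,0,0],[8,6,-140,0,0],[8,6,-140,0,0]]'
python3 -m handwheel '[[-15,30,0,0,0],[-35,60,0,0,0],[-55,90,0,0,0],[-75,120,0,0,0],[-95,150,0,0,0],[-115,180,0,0,0],[-115,180,0,0,0],[-115,180,0,0,0]]'
python3 - <<'E'
from cell import *
import cv2,numpy as np
s=sense();print(s["position"],s["clock"],s["wrist_force"])
ims=[]
for n in("top","side"):
    p=get_image(n);K=np.array(p["K"])
    print(n,[(np.round(d["xyz"]),round(d["confidence"],2)) for d in tip_of("tan_grip",p)],[(np.round(d["xyz"]),round(d["confidence"],2)) for d in boxes_of("tan_snap",p)],[(np.round(d["xyz"]),round(d["confidence"],2)) for d in boxes_of("navy_handle",p)])
    ims.append(p["image"])
a=ims[0][150:300,130:280]; b=ims[1][320:470,140:290]
cv2.imwrite("pics/c.png",np.hstack([cv2.resize(x,(400,400),interpolation=cv2.INTER_CUBIC) for x in(a,b)]))
E
```

```text
clock: 5.8
position: [564.5, 287.7, 260.0]
ee_rot: [-0.0, 0.979, 0.204, 0.006]
wrist_force: [1.7, 0.8, 1.2]
finger_gap: 0.003
clock: 6.47
position: [526.9, 74.2, 251.9]
ee_rot: [-0.0, 0.979, 0.202, -0.001]
wrist_force: [-0.4, -0.8, 0.4]
finger_gap: 0.004
[526.94635839  74.22047293 251.93618414] 6.4667 [-0.43773785 -0.84660501  0.43045214]
top [] [] [(array([ 615., -173.,  154.]), 0.85)]
side [(array([562., 290., 174.]), 0.67)] [(array([667., 279.,  90.]), 0.43)] [(array([ 571., -159.,  165.]), 0.61)]
```

View pics/c.png

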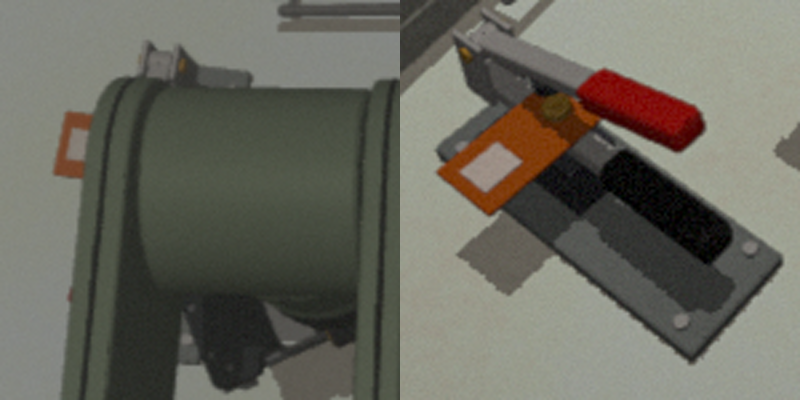

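The side crop shows the handle back up and the brass cap seated low on the tan tag. The arm is clear, and the snap's detected height dropped from about 101 to 90 mm. I'll hand in.

```bash
python3 -c "
from cell import *
print(job_done())"
```

```text
the job is handed in; nothing more can be done
None
```

I pressed the red handle of the tan-tag pliers down to its stop, let it spring back up, moved the arm clear and handed the job in at about 6.6 s. The snap looks fully home, but nothing reads its travel directly.

- **Click:** the force rose to about 5 N, fell to 3 N as the handle went further down, then climbed to 17.7 N against a solid stop. At the stop the TCP was at 116 mm, against 117 mm expected for fully closed. I only read the force at the end of each move, so the 9 N click peak itself was not seen.
- **After release:** the grip point was back at about 174 mm, so the handle is up. The detected snap height fell from about 101 to 90 mm, though both readings had low confidence (about 0.4). In the side view the cap sits low on the tan tag.
- **Navy pliers:** the arm stayed clear of them. The top camera puts their handle where it was. The side camera gave a shifted position (571 instead of 615 mm in x) at lower confidence. I think the arm partly hid the handle, but I did not check that.
- **Other check that failed:** the arm hid the tan pliers from the top camera in the final check, so their end state rests on the side view alone.

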